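# Screw the cap home on the wide sample jar

## Task

The wide, squat sample jar was left with its screw cap loose: screw that cap clockwise, regripping as often as you need, until it is fully home and will turn no further, then let go of it. Leave the cap of the tall narrow bottle loose just as it is, because its culture has to vent.

Things in the scene. Friction and masses are not known exactly. Their poses are not given: they have to be found in the camera images.
- jar_cap (a joint): Turn of the wide jar's cap (rad, upright axis): 0 = fully home on its hard stop, positive = unscrewed, anticlockwise from above. Starts 5.2 to 6.6 open (about one turn); turn it clockwise from above. It sinks 6 mm per turn, turns with a light drag (0.1 N m), stays where left and cannot come off. The jar is clamped in a round foot screwed to the bench: neither slides nor turns.
- jar_cap_grip (a point): On the axis of the wide jar's cap, 12 mm below its top: a good grip height; moves with the cap, z up. Cap: round, ribbed, grey, 52 mm wide, 26 tall, low radial ridge on top. White squat jar 68 mm wide, neck 42; shoulder slopes from 64 mm above the bench at the neck to 54. Cap home: lower edge at 78 mm, top at 104. Foot 92 wide. Left or right of mid-bench, the bottle on the other side.
- bottle_cap (a joint): Turn of the tall narrow bottle's cap in rad, same sense and 6 mm per turn, 0 = home. It starts 1.4 to 1.8 rad open and must be left so, turned neither way.
- bottle_cap_grip (a point): On the axis of the tall bottle's cap, 12 mm below its top. That cap is ribbed and grey too, but 32 mm wide, 26 mm tall, its top about 150 mm above the bench. White bottle 50 mm wide with a 24 mm neck, clamped in a like foot 74 mm wide.
Mind the look-alikes: they are no part of the job. What is shaped like the part that bears jar_cap but blue or green is not meant.

How it is judged:
At the end, for the whole second after the job is handed in: The wide jar's cap is within 0.25 rad (14 degrees) of fully home, and the tall bottle's cap is still loose, between 1.0 and 2.2 rad open (value of joint jar_cap below 0.25 rad and value of joint bottle_cap between 1 and 2.2 rad); the robot touches nothing.
It fails at once if the tall bottle's cap is turned (below 1.0 or above 2.2 rad) (value of joint bottle_cap below 1 rad or value of joint bottle_cap above 2.2 rad).
It also fails if it takes over 58 s, if anything falls off the work surface, if the arm or the gripper's body presses on something with over 40 N, if the wrist force passes 120 N, or if a joint passes its speed limit or range.

## Robot

A 7-joint arm with a two-finger parallel gripper is mounted at the origin on the work surface. World frame = base frame: x ahead of the robot, y to its left, z up, the work surface at z = 0. Lengths are in m, angles in rad, forces in N, time in s.
With the tool pointing down it reaches from about 0.4 to 0.85 m from the base axis. Payload 10.4 kg.
Tool frame: the origin (TCP) lies at the very end of the fingers, on their centre line; the grasp point (between the pads) lies manip.hold_point_z behind it (manip.hold_point_z is the distance from the TCP to the grasp point, in m); z points along the fingers, y is the direction in which the jaws open and shut (so a half turn about z gives the same grasp; the last joint's range is limited). The gripper opens to 85 mm and grips with 20 to 120 N. Pads are 22 mm wide; open, the fingers measure 114 mm over their backs; the gripper's body (76 mm by 85 mm) begins 54 mm behind the grasp point. The pads swing forward as they close: fully open they stand 13 mm farther back than shut.
Start: joints at [1.202, 0.332, -0.065, 1.46, 0.022, 1.35, -0.088], TCP at [0.212, -0.588, 0.231] pointing down, gripper open.
Joint ranges: [-2.6, 2.6], [-0.5, 2.12], [-1.47, 1.34], [0.16, 2.42], [-1.27, 4.41], [0.06, 2.06], [-2.6, 2.6]. Speed limits (rad/s): [2.22, 2.22, 2.79, 2.79, 3.14, 3.14, 3.14].

## Interface

Orientations are given as a unit quaternion [x, y, z, w].
In Python, from workcell import manip gives the robot as it stands.
- The arm moves only by the tool jog_arm, never from a script. Its arguments are lists of equal length, an entry for each row: "translation": the shift along the world's x, y, z in mm, a list of three; "turn": the turn about the world's z in degrees. In form: {"translation": [[x, y, z], ...], "turn": [turn, ...]}. A call has 1 to 12 rows; each row is the pose to reach, as a shift and turn from the pose measured when the call began; what a row does not reach only later rows make up. A row lasts 1/12 s, in which the tool goes at most 41.7 mm and 7.16 degrees, less where a joint would pass 70% of its speed; a pose out of reach is approached as far as the arm can. A call with a gripper value outside its range is refused whole. "grip" is the finger opening in mm, from 0 to 85.4, set as the call begins (left out, the last holds). The fingers move at their own pace and stop on an object; "grip_force" is the grip in N (left out, the last holds). Time passes only in rows, so rows that repeat a pose let the fingers close. It gives the time, the measured TCP pose, the force and the opening at its end, in the units of the state.
- manip.get_obs(): the state, without advancing time (a new reading comes with each control period).
- manip.camera(name): name is "side" or "top" or "wrist"; returns a dict with "frame" (384x512x3 uint8, red, green, blue), "mtx" (3x3 intrinsics, pixels), "pose" (4x4, takes a point from camera to world coordinates). Camera axes: x right, y down, z forward; pixel columns grow to the right and rows downward; lengths in m; the calibration is good to about 2 mm. A picture is of the moment at which its call begins. There is no depth.
- manip.hand_in(): hands the job in, once; it reports no verdict.
Trained networks look in a picture, given as the dict that the camera call returned (one of the last four; its "shot" number tells which), for a name from the list of things; names that differ only in an ending like _2 or _b are one class to them, and where a whole thing is asked for, a point or a joint stands for the part that bears it (a point fixed in the world has none). Each returns a list of dicts, best first, with "confidence" (0 to 1); they miss things now and then, are a little off and sometimes report something else, mostly with a low value. They report only what shows in the picture. A call takes as long as a camera call. They do not tell look-alikes from the thing itself.
- manip.outline_of(picture, label): "mask" (384x512 bool, what is visible of it) and "extent" ([left, top, right, bottom] in pixels, round what is visible of it).
- manip.pinpoint(picture, label): "at" ([column, row] in pixels: a listed point, or the origin of a listed thing).
The state is a dict: "clock": time; "joint_pos": joint angles; "joint_velocities": joint speeds; "tau": joint torques, N m; "position": TCP position; "ee_rot": TCP orientation; "ft_force": force on the tool from outside, world axes, zero at the start; "torque": the same for the moment, N m; "grip_width": opening from 0.0 (shut) to 1.0 (fully open).
Only numpy, scipy, OpenCV 4.12 (cv2) and the standard library are available. Lean on these libraries where they do the work, as an engineer would, in place of code of your own. Each camera call takes 0.05 s, during which the arm holds its last target. There are 200 camera calls.

## Working session

There is one attempt and no reset: what is moved stays moved. The work goes in short steps, Python scripts to look and compute and a tool call to move; the robot and the scene stay as the last step left them, time stands still between calls to the robot, and variables do not carry over. Pictures are saved under pics/ and viewed, about 8 in all and at most 12, crops included, and the job is handed in when it is done.

Besides the shell and the picture viewer there is one more tool, called after "Request:" as name([rows], argument=value, ...), one row to a line, values as JSON. jog_arm: Moves the arm, as the interface text tells. Its arguments: {"type":"object","properties":{"translation":{"type":"array"},"turn":{"type":"array"},"grip":{"type":"number"},"grip_force":{"type":"number"}},"required":["translation","turn"]}

```bash
mkdir -p pics; cat > h.py <<'E'
import numpy as np, cv2
from workcell import manip
def ray(p,uv):
    d=p["pose"][:3,:3]@np.linalg.inv(p["mtx"])@np.array([uv[0],uv[1],1.]);return p["pose"][:3,3],d
def atz(p,uv,z):
    o,d=ray(p,uv);return o+d*(z-o[2])/d[2]
def tri(rs):
    A=0;b=0
    for o,d in rs:
        d=d/np.linalg.norm(d);P=np.eye(3)-np.outer(d,d);A=A+P;b=b+P@o
    return np.linalg.solve(A,b)
def save(p,n): cv2.imwrite("pics/"+n,cv2.cvtColor(p["frame"],cv2.COLOR_RGB2BGR))
E
python3 - <<'E'
from h import *
o=manip.get_obs();print({k:np.round(v,3) for k,v in o.items()},manip.hold_point_z)
ims=[]
for c in("top","side"):
    p=manip.camera(c);ims.append(p["frame"])
    for n in("jar_cap_grip","bottle_cap_grip"):
        z=.098 if n[0]=='j' else .138
        for r in manip.pinpoint(p,n)[:4]:print(c,n,np.round(r["at"],1),round(r["confidence"],2),np.round(atz(p,r["at"],z),3))
cv2.imwrite("pics/a.png",cv2.resize(np.vstack(ims)[...,::-1],(400,600)))
cv2.imwrite("pics/b.png",ims[0][...,::-1]);cv2.imwrite("pics/c.png",ims[1][...,::-1])
E
```

```text
{'clock': np.float64(0.0), 'joint_pos': array([ 1.202,  0.333, -0.065,  1.461,  0.022,  1.35 , -0.088]), 'joint_velocities': array([-0.001, -0.   , -0.001,  0.001,  0.001,  0.002,  0.   ]), 'tau': array([-0.0000e+00, -6.2545e+01,  4.9000e-02, -3.9160e+01,  1.6000e-02,
        1.0000e-02,  0.0000e+00]), 'position': array([ 0.212, -0.588,  0.231]), 'ee_rot': array([ 0.985,  0.172, -0.   , -0.001]), 'ft_force': array([-0.066,  0.249,  0.333]), 'torque': array([ 0.04 ,  0.007, -0.008]), 'grip_width': np.float64(1.0)} 0.0187
top jar_cap_grip [296.4 111.7] 0.81 [ 0.727 -0.087  0.098]
top jar_cap_grip [311.4 182.6] 0.74 [ 0.576 -0.119  0.098]
top jar_cap_grip [308.8 266. ] 0.68 [ 0.407 -0.114  0.098]
top jar_cap_grip [170.1 199.4] 0.67 [0.535 0.171 0.098]
top bottle_cap_grip [170.8 199.9] 0.67 [0.53  0.16  0.138]
side jar_cap_grip [213.1 156.1] 0.97 [ 0.728 -0.088  0.098]
side jar_cap_grip [345.1 188.6] 0.89 [ 0.406 -0.11   0.098]
side jar_cap_grip [277.3 160.6] 0.75 [ 0.579 -0.135  0.098]
side jar_cap_grip [343.9 149.1] 0.65 [ 0.442 -0.239  0.098]
side bottle_cap_grip [249.5 256.2] 0.79 [0.526 0.164 0.138]
```

View pics/b.png

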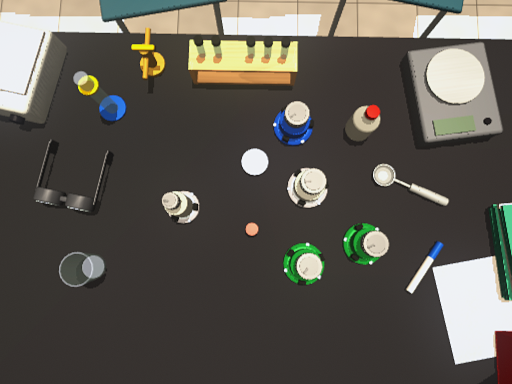

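View pics/c.png

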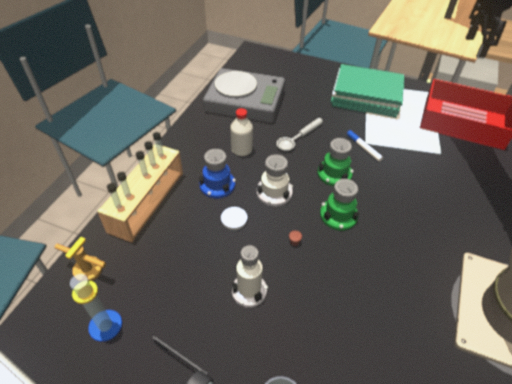

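Request:
jog_arm([
  [25, 31, 2],
  [50, 62, 4],
  [75, 93, 6],
  [100, 125, 8],
  [125, 157, 10],
  [150, 190, 12],
  [175, 222, 14],
  [200, 254, 16],
  [225, 286, 18],
  [250, 318, 20],
  [275, 350, 20],
  [300, 382, 20],
], turn=[0, 0, 0, 0, 0, 0, 0, 0, 0, 0, 0, 0], grip=85)

```text
clock: 1.3
position: [0.5127, -0.2042, 0.2515]
ee_rot: [0.985, 0.172, 0.0, 0.0]
ft_force: [0.8, -0.6, -0.6]
grip_width: 0.996
```

Request:
jog_arm([
  [22, 28, 0],
  [44, 56, 0],
  [62, 80, 0],
  [62, 80, 0],
  [62, 80, 0],
], turn=[0, 0, 0, 0, 0])

```text
clock: 1.72
position: [0.5754, -0.1221, 0.2512]
ee_rot: [0.985, 0.174, 0.0, -0.0]
ft_force: [-0.9, -0.6, 0.3]
grip_width: 0.993
```

```bash
python3 - <<'E'
from h import *
o=manip.get_obs();print({k:np.round(o[k],3) for k in("clock","position","ee_rot","joint_pos")})
p=manip.camera("wrist");save(p,"d.png");print(np.round(p["pose"],3))
for r in manip.pinpoint(p,"jar_cap_grip"):print(np.round(r["at"],1),round(r["confidence"],2),np.round(atz(p,r["at"],.098),4))
rs=[ray(p,manip.pinpoint(p,"jar_cap_grip")[0]["at"])]
for c in("top","side"):
    q=manip.camera(c)
    for r in manip.pinpoint(q,"jar_cap_grip"):
        print(c,r["at"],np.round(tri(rs+[ray(q,r["at"])]),4))
E
```

```text
{'clock': np.float64(1.717), 'position': array([ 0.575, -0.122,  0.251]), 'ee_rot': array([ 0.985,  0.174,  0.   , -0.   ]), 'joint_pos': array([ 0.515,  0.277, -0.466,  1.514,  0.125,  1.381, -1.181])}
[[ 0.342 -0.899 -0.275  0.646]
 [-0.94  -0.327 -0.1   -0.097]
 [-0.     0.292 -0.956  0.394]
 [ 0.     0.     0.     1.   ]]
[207.6 290.5] 0.97 [ 0.4126 -0.116   0.098 ]
[311.8 292.6] 0.76 [ 0.4566 -0.2463  0.098 ]
[270.7  34.1] 0.74 [ 0.72   -0.0871  0.098 ]
top [311.8, 266.7] [ 0.405 -0.119  0.089]
top [299.4, 112.2] [ 0.6314 -0.0817  0.3734]
top [313.7, 181.2] [ 0.5507 -0.102   0.2726]
side [347.1, 189.0] [ 0.4032 -0.1178  0.0886]
side [277.3, 165.1] [ 0.5277 -0.0793  0.1919]
side [337.6, 147.6] [ 0.4573 -0.1217  0.1804]
side [213.6, 157.4] [ 0.6161 -0.0361  0.262 ]
```

View pics/d.png

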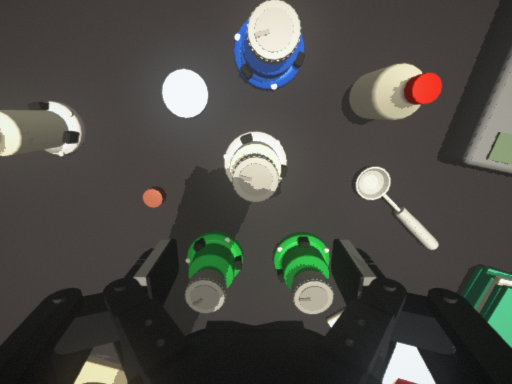

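The white jar's cap is at about (256,178), between the two green look-alikes (205,295), (312,297) and the blue one (275,28). The tall bottle is at far left (0,130).

```bash
python3 - <<'E'
from h import *
p=manip.camera("wrist")
for uv in((256,178),(256,184)):
  for z in(.098,.11):print(uv,z,np.round(atz(p,uv,z),4))
ex=[r["extent"] for r in manip.outline_of(p,"jar_cap_grip")];print(ex)
rs=[ray(p,(256,182))]
for c,uv in(("top",(312.5,182)),("side",(277.3,163))):
    q=manip.camera(c);rs.append(ray(q,uv));print(np.round(atz(q,uv,.1),4))
print(np.round(tri(rs),4),np.round(tri(rs[:2]),4),np.round(tri(rs[::2]),4),np.round(tri(rs[1:]),4))
E
```

```text
(256, 178) 0.098 [ 0.5766 -0.127   0.098 ]
(256, 178) 0.11 [ 0.5793 -0.1259  0.11  ]
(256, 184) 0.098 [ 0.5698 -0.1294  0.098 ]
(256, 184) 0.11 [ 0.5729 -0.1283  0.11  ]
[[292.1, 267.8, 329.9, 310.7], [244.3, 0.0, 298.9, 63.3]]
[ 0.5767 -0.1212  0.1   ]
[ 0.5759 -0.1253  0.1   ]
[ 0.575  -0.1242  0.1023] [ 0.5751 -0.1239  0.108 ] [ 0.5744 -0.1273  0.0996] [ 0.5752 -0.1207  0.1047]
```

Request:
jog_arm([
  [0, -4, -5],
  [0, -4, -10],
  [0, -4, -15],
  [0, -4, -20],
  [0, -4, -25],
  [0, -4, -30],
  [0, -4, -35],
  [0, -4, -40],
  [0, -4, -45],
  [0, -4, -50],
  [0, -4, -50],
  [0, -4, -50],
], turn=[7, 14, 21, 28, 35, 42, 49, 56, 63, 70, 77, 84])

```text
clock: 3.27
position: [0.5744, -0.1286, 0.2012]
ee_rot: [0.615, 0.789, 0.0, -0.0]
ft_force: [-0.1, -0.1, 0.7]
grip_width: 0.996
```

```bash
python3 - <<'E'
from h import *
o=manip.get_obs();print({k:np.round(o[k],3) for k in("clock","position","ee_rot","joint_pos")})
p=manip.camera("wrist");save(p,"e.png")
for r in manip.pinpoint(p,"jar_cap_grip"):print(np.round(r["at"],1),round(r["confidence"],2),np.round(atz(p,r["at"],.098),4))
E
```

```text
{'clock': np.float64(3.267), 'position': array([ 0.574, -0.129,  0.201]), 'ee_rot': array([ 0.615,  0.789,  0.   , -0.   ]), 'joint_pos': array([ 0.674,  0.341, -0.655,  1.575,  0.213,  1.299,  0.235])}
[122.7 266.2] 0.94 [ 0.4588 -0.243   0.098 ]
[411.4 185.1] 0.92 [ 0.7196 -0.0856  0.098 ]
[263.1 184.8] 0.86 [ 0.5809 -0.1201  0.098 ]
[ 86.7 135. ] 0.61 [ 0.4132 -0.1136  0.098 ]
```

View pics/e.png

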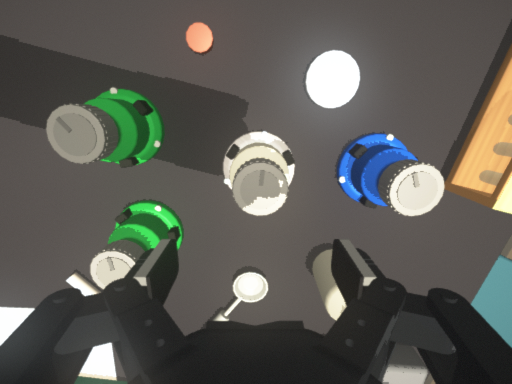

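Request:
jog_arm([
  [2, 5, -5],
  [2, 5, -10],
  [2, 5, -15],
  [2, 5, -20],
  [2, 5, -25],
  [2, 5, -30],
  [2, 5, -35],
  [2, 5, -40],
  [2, 5, -45],
  [2, 5, -50],
  [2, 5, -55],
  [2, 5, -60],
], turn=[7, 14, 21, 28, 35, 42, 49, 56, 63, 70, 77, 84])

```text
clock: 4.37
position: [0.5766, -0.1238, 0.1413]
ee_rot: [-0.069, 0.998, 0.0, -0.0]
ft_force: [0.1, -0.4, -0.3]
grip_width: 0.998
```

```bash
cat > s.py <<'E'
from h import *
from scipy.spatial.transform import Rotation as R
o=manip.get_obs();print({k:np.round(o[k],4 if k=="position" else 2) for k in("clock","position","joint_pos","ft_force","torque","grip_width")},R.from_quat(o["ee_rot"]).as_euler("zyx",True).round(1))
E
python3 s.py; python3 - <<'E'
from h import *
p=manip.camera("wrist")
for r in manip.pinpoint(p,"jar_cap_grip"):print(np.round(r["at"],1),round(r["confidence"],2),np.round(atz(p,r["at"],.098),4))
E
```

```text
{'clock': np.float64(4.37), 'position': array([ 0.5766, -0.1238,  0.1413]), 'joint_pos': array([ 0.83,  0.47, -0.88,  1.63,  0.38,  1.22,  1.58]), 'ft_force': array([ 0.06, -0.41, -0.33]), 'torque': array([-0.07, -0.01,  0.03]), 'grip_width': np.float64(1.0)} [ 172.1   -0.  -180. ]
[85.6  2.6] 0.85 [ 0.4545 -0.2439  0.098 ]
[256.5 216.1] 0.84 [ 0.5773 -0.1226  0.098 ]
```

Request:
jog_arm([
  [0, 1, -4],
  [0, 1, -8],
  [0, 1, -14],
  [0, 1, -20],
  [0, 1, -26],
  [0, 1, -32],
  [0, 1, -40],
  [0, 1, -48],
  [0, 1, -56],
  [0, 1, -64],
  [0, 1, -64],
  [0, 1, -64],
], turn=[7, 14, 21, 28, 35, 42, 45, 45, 45, 45, 45, 45])

```text
clock: 5.47
position: [0.5759, -0.1228, 0.0764]
ee_rot: [-0.444, 0.896, 0.0, -0.001]
ft_force: [-0.8, -0.6, -0.1]
grip_width: 0.991
```

Request:
jog_arm([
  [0, 0, 0],
  [0, 0, 0],
  [0, 0, 0],
  [0, 0, 0],
  [0, 0, 0],
  [0, 0, 0],
  [0, 0, 0],
  [0, 0, 0],
], turn=[0, 0, 0, 0, 0, 0, 0, 0], grip=40, grip_force=40)

```text
clock: 6.13
position: [0.5768, -0.1232, 0.0772]
ee_rot: [-0.443, 0.896, -0.001, -0.001]
ft_force: [1.6, -1.5, 6.3]
grip_width: 0.596
```

```bash
python3 s.py; python3 -c "
from h import *
p=manip.camera('side');cv2.imwrite('pics/f.png',cv2.resize(p['frame'][60:260,170:400,::-1],None,fx=3,fy=3))"
```

```text
{'clock': np.float64(6.13), 'position': array([ 0.5768, -0.1232,  0.0772]), 'joint_pos': array([ 0.89,  0.6 , -0.99,  1.69,  0.54,  1.16,  2.25]), 'ft_force': array([ 1.63, -1.48,  6.31]), 'torque': array([-0.38, -0.4 , -0.  ]), 'grip_width': np.float64(0.6)} [127.4  -0.  179.9]
```

View pics/f.png

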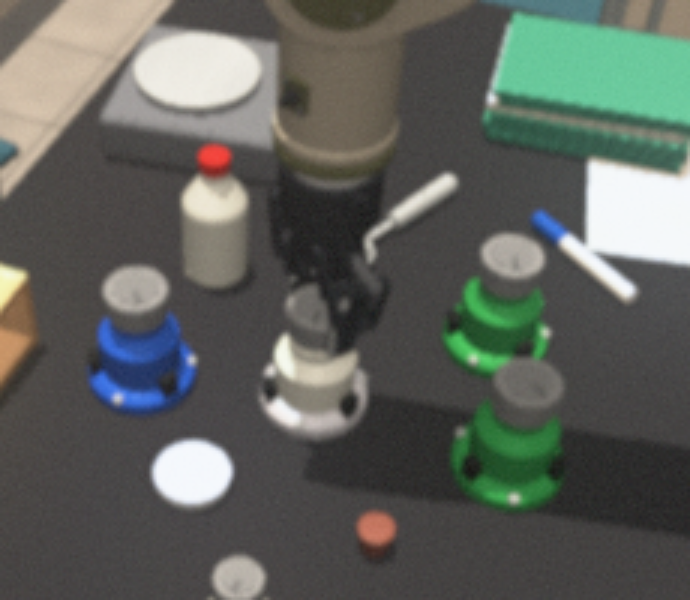

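Gripped (about 51 mm) on the white jar's cap. Now clockwise, following the thread down.

Request:
jog_arm([
  [0, 0, -0.1],
  [0, 0, -0.2],
  [0, 0, -0.3],
  [0, 0, -0.4],
  [0, 0, -0.6],
  [0, 0, -0.7],
  [0, 0, -0.8],
  [0, 0, -0.9],
  [0, 0, -1.0],
  [0, 0, -1.2],
  [0, 0, -1.3],
  [0, 0, -1.4],
], turn=[-7, -14, -21, -28, -35, -42, -49, -56, -63, -70, -77, -84])

```text
clock: 7.18
position: [0.5765, -0.121, 0.0759]
ee_rot: [0.272, 0.962, 0.001, -0.002]
ft_force: [-1.4, 4.8, 4.0]
grip_width: 0.599
```

```bash
python3 s.py
```

```text
{'clock': np.float64(7.18), 'position': array([ 0.5765, -0.121 ,  0.0759]), 'joint_pos': array([ 0.69,  0.49, -0.71,  1.7 ,  0.35,  1.09,  0.9 ]), 'ft_force': array([-1.39,  4.83,  4.  ]), 'torque': array([1.24, 0.3 , 0.13]), 'grip_width': np.float64(0.6)} [-1.484e+02 -1.000e-01 -1.798e+02]
```

Request:
jog_arm([
  [0, 0, -0.1],
  [0, 0, -0.2],
  [0, 0, -0.3],
  [0, 0, -0.4],
  [0, 0, -0.6],
  [0, 0, -0.7],
  [0, 0, -0.8],
  [0, 0, -0.9],
  [0, 0, -1.0],
  [0, 0, -1.2],
  [0, 0, -1.3],
  [0, 0, -1.4],
], turn=[-7, -14, -21, -28, -35, -42, -49, -56, -63, -70, -77, -84])

```text
clock: 8.18
position: [0.5785, -0.1203, 0.0749]
ee_rot: [0.848, 0.531, 0.004, 0.001]
ft_force: [11.6, -0.0, -6.1]
grip_width: 0.598
```

Request:
jog_arm([
  [0, 0, -0.1],
  [0, 0, -0.2],
  [0, 0, -0.3],
  [0, 0, -0.4],
  [0, 0, -0.6],
  [0, 0, -0.7],
  [0, 0, -0.8],
  [0, 0, -0.9],
  [0, 0, -1.0],
  [0, 0, -1.2],
  [0, 0, -1.3],
  [0, 0, -1.4],
], turn=[-7, -14, -21, -28, -35, -42, -49, -56, -63, -70, -77, -84])

```text
clock: 9.18
position: [0.5794, -0.1224, 0.0735]
ee_rot: [0.984, -0.177, 0.004, 0.004]
ft_force: [7.5, -8.2, -5.7]
grip_width: 0.596
```

```bash
python3 s.py
```

```text
{'clock': np.float64(9.18), 'position': array([ 0.5794, -0.1224,  0.0735]), 'joint_pos': array([ 0.28,  0.4 , -0.18,  1.72,  0.09,  1.02, -1.87]), 'ft_force': array([ 7.46, -8.16, -5.68]), 'torque': array([-1.65, -1.53,  0.1 ]), 'grip_width': np.float64(0.6)} [ 20.4   0.4 179.5]
```

Request:
jog_arm([
  [0, 0, -0.1],
  [0, 0, -0.2],
  [0, 0, -0.3],
  [0, 0, -0.4],
  [0, 0, -0.6],
  [0, 0, -0.6],
], turn=[-7, -14, -21, -28, -34, -34])

```text
clock: 9.68
position: [0.5789, -0.1234, 0.0726]
ee_rot: [0.888, -0.459, 0.002, 0.006]
ft_force: [-0.9, -5.3, 1.0]
grip_width: 0.595
```

```bash
python3 s.py
```

```text
{'clock': np.float64(9.68), 'position': array([ 0.5789, -0.1234,  0.0726]), 'joint_pos': array([ 0.19,  0.4 , -0.08,  1.72,  0.05,  1.02, -2.43]), 'ft_force': array([-0.89, -5.25,  0.97]), 'torque': array([-0.92,  0.25, -0.07]), 'grip_width': np.float64(0.6)} [ 5.470e+01 -1.000e-01  1.793e+02]
```

Request:
jog_arm([
  [0, 0, 0],
  [0, 0, 0],
  [0, 0, 0],
  [0, 0, 0],
  [0, 0, 0],
], turn=[0, 0, 0, 0, 0], grip=85)

```text
clock: 10.1
position: [0.5789, -0.123, 0.0726]
ee_rot: [0.889, -0.459, 0.002, 0.005]
ft_force: [0.8, -0.3, 0.3]
grip_width: 0.991
```

```bash
python3 s.py; python3 -c "
from h import *
p=manip.camera('wrist');save(p,'g.png')"
```

```text
{'clock': np.float64(10.1), 'position': array([ 0.5789, -0.123 ,  0.0726]), 'joint_pos': array([ 0.19,  0.4 , -0.08,  1.72,  0.05,  1.02, -2.43]), 'ft_force': array([ 0.79, -0.33,  0.32]), 'torque': array([ 0.02, -0.01, -0.02]), 'grip_width': np.float64(0.99)} [ 5.460e+01 -1.000e-01  1.793e+02]
```

View pics/g.png

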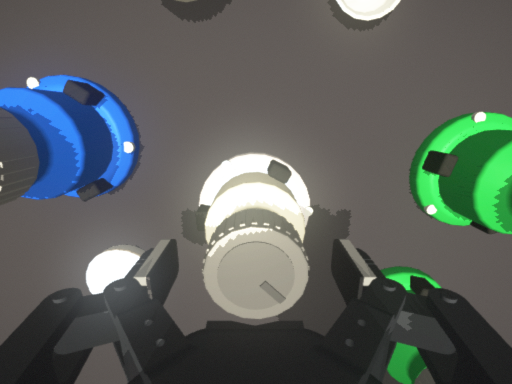

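Request:
jog_arm([
  [-1, 1, 0],
  [-1, 1, 0],
  [-1, 1, 0],
  [-1, 1, 0],
  [-1, 1, 0],
  [-1, 1, 0],
  [-1, 1, 0],
  [-1, 1, 0],
  [-1, 1, 0],
  [-1, 1, 0],
  [-1, 1, 0],
  [-1, 1, 0],
], turn=[7, 14, 21, 28, 35, 42, 49, 56, 63, 70, 77, 84])

```text
clock: 11.15
position: [0.5779, -0.122, 0.0727]
ee_rot: [0.966, 0.257, 0.005, 0.002]
ft_force: [-0.0, -0.6, 0.4]
grip_width: 0.997
```

Request:
jog_arm([
  [0, 0, 0],
  [0, 0, 0],
  [0, 0, 0],
  [0, 0, 0],
  [0, 0, 0],
  [0, 0, 0],
  [0, 0, 0],
  [0, 0, 0],
  [0, 0, 0],
  [0, 0, 0],
], turn=[7, 14, 21, 28, 35, 42, 49, 56, 56, 56])

```text
clock: 11.98
position: [0.5779, -0.1221, 0.0726]
ee_rot: [0.734, 0.679, 0.006, -0.0]
ft_force: [0.8, -0.2, -0.3]
grip_width: 0.996
```

Request:
jog_arm([
  [0, 0, 0],
  [0, 0, 0],
  [0, 0, 0],
  [0, 0, 0],
  [0, 0, 0],
  [0, 0, 0],
  [0, 0, 0],
  [0, 0, 0],
], turn=[0, 0, 0, 0, 0, 0, 0, 0], grip=40, grip_force=40)

```text
clock: 12.65
position: [0.578, -0.1221, 0.0728]
ee_rot: [0.734, 0.679, 0.006, -0.0]
ft_force: [-1.3, -0.2, 4.4]
grip_width: 0.598
```

```bash
python3 s.py
```

```text
{'clock': np.float64(12.65), 'position': array([ 0.578 , -0.1221,  0.0728]), 'joint_pos': array([ 0.55,  0.44, -0.51,  1.71,  0.23,  1.04, -0.11]), 'ft_force': array([-1.26, -0.2 ,  4.42]), 'torque': array([ 0.09,  0.16, -0.09]), 'grip_width': np.float64(0.6)} [ -85.5    0.5 -179.5]
```

Request:
jog_arm([
  [0, 0, -0.1],
  [0, 0, -0.2],
  [0, 0, -0.3],
  [0, 0, -0.3],
  [0, 0, -0.4],
  [0, 0, -0.5],
], turn=[-5, -10, -15, -20, -25, -30])

```text
clock: 13.15
position: [0.5779, -0.1221, 0.0723]
ee_rot: [0.886, 0.464, 0.006, 0.001]
ft_force: [-2.0, -0.6, 3.7]
grip_width: 0.601
```

```bash
python3 s.py
```

```text
{'clock': np.float64(13.15), 'position': array([ 0.5779, -0.1221,  0.0723]), 'joint_pos': array([ 0.47,  0.42, -0.41,  1.72,  0.19,  1.03, -0.61]), 'ft_force': array([-2.05, -0.63,  3.66]), 'torque': array([0.03, 0.27, 0.1 ]), 'grip_width': np.float64(0.6)} [ -55.3    0.7 -179.8]
```

Request:
jog_arm([
  [0, 0, -0.1],
  [0, 0, -0.2],
  [0, 0, -0.3],
  [0, 0, -0.3],
  [0, 0, -0.4],
], turn=[-5, -10, -15, -20, -25])

```text
clock: 13.57
position: [0.5788, -0.1214, 0.0722]
ee_rot: [0.965, 0.261, 0.006, 0.003]
ft_force: [-3.0, -3.3, 1.2]
grip_width: 0.595
```

```bash
python3 s.py
```

```text
{'clock': np.float64(13.57), 'position': array([ 0.5788, -0.1214,  0.0722]), 'joint_pos': array([ 0.4 ,  0.41, -0.33,  1.73,  0.16,  1.02, -1.03]), 'ft_force': array([-2.96, -3.33,  1.2 ]), 'torque': array([-0.68,  0.41,  1.55]), 'grip_width': np.float64(0.59)} [-30.2   0.8 179.9]
```

Torque about z jumped to 1.55 N m (drag is 0.1), which looks like the stop. I'll check with a little more turn at a firmer grip.

Request:
jog_arm([
  [0, 0, 0],
  [0, 0, 0],
  [0, 0, 0],
  [0, 0, 0],
], turn=[0, -2, -5, -8], grip=40, grip_force=60)

```text
clock: 13.9
position: [0.5809, -0.1207, 0.0727]
ee_rot: [0.981, 0.195, 0.008, 0.004]
ft_force: [13.4, 0.2, -4.9]
grip_width: 0.591
```

```bash
python3 s.py
```

```text
{'clock': np.float64(13.9), 'position': array([ 0.5809, -0.1207,  0.0727]), 'joint_pos': array([ 0.38,  0.41, -0.31,  1.73,  0.15,  1.01, -1.16]), 'ft_force': array([13.42,  0.21, -4.86]), 'torque': array([ 0.  , -2.64,  2.47]), 'grip_width': np.float64(0.59)} [-22.5   1.  179.7]
```

Request:
jog_arm([
  [0, 0, 0],
  [0, 0, 0],
  [0, 0, 0],
  [0, 0, 0],
  [0, 0, 0],
], turn=[0, 0, 0, 0, 0], grip=85)

```text
clock: 14.32
position: [0.5805, -0.1209, 0.0724]
ee_rot: [0.981, 0.195, 0.008, 0.004]
ft_force: [-0.6, -0.2, -0.5]
grip_width: 0.997
```

```bash
python3 s.py;  python3 -c "
from h import *
p=manip.camera('wrist');save(p,'i.png')"
```

```text
{'clock': np.float64(14.32), 'position': array([ 0.5805, -0.1209,  0.0724]), 'joint_pos': array([ 0.38,  0.41, -0.31,  1.73,  0.15,  1.01, -1.16]), 'ft_force': array([-0.61, -0.2 , -0.45]), 'torque': array([-0.04,  0.04, -0.02]), 'grip_width': np.float64(1.0)} [-22.5   1.  179.7]
```

View pics/i.png

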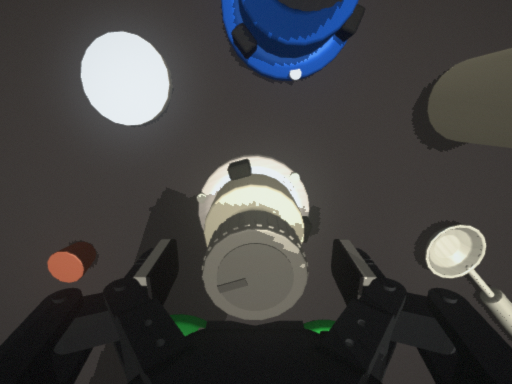

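Ridge has turned roughly 26° clockwise in the second stroke, then the grip slipped against the stop. I'll make one fresh regrip to confirm.

Request:
jog_arm([
  [-1, 0, 0],
  [-2, -1, 0],
  [-3, -1, 0],
  [-3, -1, 0],
  [-3, -1, 0],
  [-3, -1, 0],
  [-3, -1, 0],
], turn=[7, 14, 21, 28, 35, 35, 35])

```text
clock: 14.95
position: [0.5774, -0.1222, 0.0724]
ee_rot: [0.878, 0.479, 0.009, 0.001]
ft_force: [1.2, -0.3, -0.4]
grip_width: 0.992
```

Request:
jog_arm([
  [0, 0, 0],
  [0, 0, 0],
  [0, 0, 0],
  [0, 0, 0],
  [0, 0, 0],
  [0, 0, 0],
  [0, 0, 0],
  [0, 0, 0],
  [0, 0, 0],
  [0, 0, 0],
  [0, 0, 0],
  [0, 0, 0],
], turn=[0, 0, 0, 0, 0, 0, 0, 0, -3, -6, -9, -12], grip=40, grip_force=60)

```text
clock: 15.95
position: [0.5779, -0.1221, 0.0728]
ee_rot: [0.923, 0.385, 0.009, 0.003]
ft_force: [9.5, 6.2, 3.8]
grip_width: 0.594
```

```bash
python3 s.py
```

```text
{'clock': np.float64(15.95), 'position': array([ 0.5779, -0.1221,  0.0728]), 'joint_pos': array([ 0.45,  0.41, -0.38,  1.73,  0.17,  1.02, -0.77]), 'ft_force': array([9.49, 6.22, 3.77]), 'torque': array([ 1.57, -1.8 ,  2.21]), 'grip_width': np.float64(0.59)} [ -45.3    1.1 -179.9]
```

Stop confirmed: 2.2 N m at once from a different jaw angle. Release and retreat straight up.

Request:
jog_arm([
  [0, 0, 0],
  [0, 0, 0],
  [0, 0, 0],
  [0, 0, 0],
  [0, 0, 0],
  [0, 0, 0],
], turn=[0, 0, 0, 0, 0, 0], grip=85)

```text
clock: 16.45
position: [0.5777, -0.1222, 0.0727]
ee_rot: [0.923, 0.385, 0.009, 0.003]
ft_force: [0.6, -1.4, -0.2]
grip_width: 0.994
```

Request:
jog_arm([
  [0, 0, 10],
  [0, 0, 25],
  [0, 0, 45],
  [0, 0, 70],
  [0, 0, 95],
  [0, 0, 120],
  [0, 0, 145],
  [0, 0, 165],
  [0, 0, 170],
  [0, 0, 170],
  [0, 0, 170],
], turn=[0, 0, 0, 0, 0, 0, 0, 0, 0, 0, 0])

```text
clock: 17.37
position: [0.5774, -0.1222, 0.2422]
ee_rot: [0.923, 0.385, 0.008, 0.003]
ft_force: [-0.6, -0.1, -0.8]
grip_width: 0.991
```

```bash
python3 s.py;  python3 -c "
from h import *
p=manip.camera('wrist');save(p,'j.png')
q=manip.camera('side');cv2.imwrite('pics/k.png',np.hstack([p['frame'],q['frame']])[:,:,::-1][:, 0:1024][::1])
cv2.imwrite('pics/k.png',cv2.resize(cv2.imread('pics/k.png'),(800,300)))"
```

```text
{'clock': np.float64(17.37), 'position': array([ 0.5774, -0.1222,  0.2422]), 'joint_pos': array([ 0.47,  0.26, -0.4 ,  1.54,  0.1 ,  1.34, -0.72]), 'ft_force': array([-0.59, -0.11, -0.79]), 'torque': array([-0.02,  0.02,  0.  ]), 'grip_width': np.float64(0.99)} [ -45.3    1.  -179.9]
```

View pics/k.png

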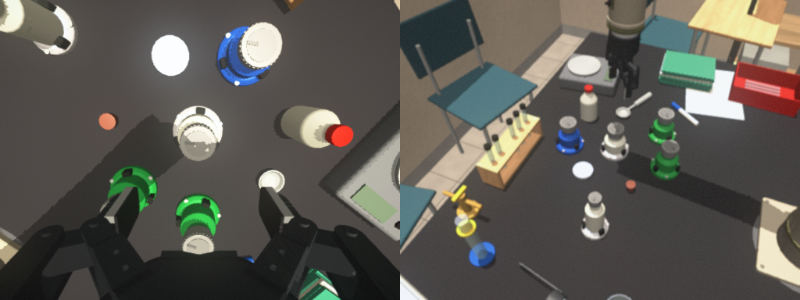

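The white jar's cap, at (198,140) in the left half, sits low on its neck. The gripper is clear, and the bottle at (595,215) in the right half hasn't been touched.

```bash
python3 -c "
from workcell import manip
print(manip.hand_in())"
```

```text
the job is handed in; nothing more can be done
None
```

I screwed the white wide jar's cap clockwise to its hard stop, released it and handed the job in at about 17.4 s. It took two strokes: about 287° in the first, then roughly 30° more to the stop.

- **Jar cap at the stop:** The torque jumped from 0.1 to 1.55 N m, then to 2.5 N m at a firmer grip while the jaws slipped. A fresh regrip at another angle met 2.2 N m at once. The total turn of about 5.5 rad fits the stated 5.2 to 6.6.
- **Cap angle not measured precisely:** The only reading of the cap itself was the ridge in two wrist pictures. It gave about 26° for the second stroke, while the jaws turned 30° before the torque rose. That ridge reading is only good to several degrees.
- **Tall bottle and clearance:** The arm never went near the tall bottle, and its cap was not touched. At hand-in the gripper was open about 140 mm above the cap, with wrist force below 1 N.

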